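Bring the saw sled along the fence to the scribed line

TASK

A small rock specimen sits on the blue sled of the sawing jig. Press the sled lightly against the fence (its red facing strip) until its whole side lies on it, then, keeping it lightly pressed to the fence, slide it left along the fence until its leading edge meets the black scribed line, and let go. There is no stop: do not run past the line, never press hard on the fence, keep the sled flat on the board and leave the other things alone.

Things in the scene. Friction and masses are not known exactly. Their poses are not given: they have to be found in the camera images.
- jig: Sawing jig fixed to the bench: plywood board 160 mm (x) by 300 mm (y) by 12 mm; origin under it, mid-length, 70 mm from its near edge; x points away from the robot, to the fence along its far side, y to the left, along the fence. A scribed line crosses it parallel to x near its left end. Position and yaw vary
- fence: Aluminium fence fixed on the jig, 300 mm long, 22 mm high; origin at board height on its robot-side face, mid-length; x points into it, y along it to the left. It carries a rigid red facing strip parallel to it, set by screws: the strip's free face, which the sled meets, stands anywhere 6 to 22 mm to -x of the origin. That is not measured: feel for it. Over 15 N on it is pressing hard
- line (a point): Middle of the black scribed line on the jig board's top (12 mm above the bench), 2 mm wide, 120 mm long, parallel to the jig's x; 85 mm to +y (left) of the jig's origin; axes as the jig's. There is no ridge or stop at it
- sled: Blue sled, 0.3 to 0.6 kg, flat on the jig board (drags with 1 to 8 N): plate 84 (x) by 130 (y) by 12 mm; origin at the centre of its underside; yaw within 0.12 rad of the jig's. On its right half (37 mm to -y) a fixed rock on plaster, 41 mm high. Starts 8 to 46 mm off the strip, 75 to 105 mm short of the line. Held by its knob it turns with the gripper: turn it parallel before pressing
- knob (a point): Centre, half-way up, of the sled's upright round wooden knob, 28 mm in diameter, 54 mm tall on the plate's top; this point is 39 mm above the sled's underside, 20 mm to +y of the sled's centre. Grasp it from above, fingers closing along the sled's x (the rock is in the way along y). Closing fingers may press it down on the board: ease up a little
- lead_edge (a point): Middle of the sled's leading (left, +y) lower edge, 65 mm from the sled's centre and 45 mm to +y of the knob; axes as the sled's. This edge must meet the line
- fence_side (a point): Middle of the lower edge of the sled's fence-side (+x) face, 42 mm to +x of the sled's centre and of the knob; this face must lie on the fence's red facing strip
- vial_blue: Bystander: small specimen vial with a blue cap, 32 mm across, 64 mm tall, standing off the jig's left end; origin under it
- rock: Bystander: loose lump of rock 44 x 60 x 46 mm off the jig's right end; origin under it
- toe_bone: Bystander: pale toe bone 67 x 82 x 30 mm lying beyond the jig's left end; origin under it

How it is judged (in metres and radians):
On the way, in this order (a step that is already met when the one before it is completed fails the run):
1. the sled is pressed against the fence (over 1 N, parallel to it) while its leading edge is still more than 40 mm short of the line (contact force between sled and fence above 1 N and angle between the y axis of sled and the y axis of fence, either way round below 0.025 rad and y of lead_edge in the frame of line below -0.04 m), for 0.2 s.
2. the sled, in contact with the fence (over 0.5 N), passes through the stretch 30 to 6 mm short of the line (contact force between sled and fence above 0.5 N and y of lead_edge in the frame of line between -0.03 and -0.006 m), for 0.2 s.
3. the sled, in contact with the fence (over 0.5 N) and parallel to it, has its leading edge on the line (within 3 mm) (contact force between sled and fence above 0.5 N and angle between the y axis of sled and the y axis of fence, either way round below 0.025 rad and y of lead_edge in the frame of line between -0.003 and 0.003 m), for 0.2 s.
At the end, for the whole second after the job is handed in: The sled rests flat on the jig board, released and still, its leading edge within 3 mm of the middle of the scribed line, its side parallel to the fence within 0.025 rad and on the facing strip (at most 24.5 mm from the fence's own face) (y of lead_edge in the frame of line between -0.003 and 0.003 m and x of fence_side in the frame of fence above -0.0245 m and angle between the y axis of sled and the y axis of fence, either way round below 0.025 rad and angle between sled's own z axis and vertical below 0.03 rad and height (world z) of sled below 0.0145 m and linear speed of sled below 0.01 m/s and contact force between the fingers and sled below 0.05 N); the robot touches nothing.
It fails at once if the sled is pressed on the fence with more than 15 N (contact force between sled and fence above 15 N).
It fails at once if the sled's leading edge runs more than 5 mm past the line (y of lead_edge in the frame of line above 0.005 m).
It fails at once if the sled is lifted or tipped off the board (height (world z) of sled above 0.019 m or angle between sled's own z axis and vertical above 0.12 rad).
It fails at once if a bystander is moved by more than 20 mm (distance of any of vial_blue, rock, toe_bone from where it was at the start of the episode above 0.02 m).
It also fails if it takes over 72 s, if anything falls off the work surface, if the arm or the gripper's body presses on something with over 40 N, if the wrist force passes 120 N, or if a joint passes its speed limit or range.

ROBOT

A 6-joint arm with a two-finger parallel gripper is mounted at the origin on a cart in front of the work surface, level with it; the furniture and walls round the work are solid. World frame = base frame: x ahead of the robot, y to its left, z up, the work surface at z = 0. Lengths are in mm, angles in degrees, forces in N, time in s.
With the tool pointing down it reaches from about 300 to 850 mm from the base axis. Payload 4.2 kg.
Tool frame: the origin (TCP) lies on the centre line of the jaws, within the pads' length; the fingertips stand 14 mm ahead of it and the grasp point (between the pads) lies 5 mm behind it (env.finger_overhang is the z of the fingertips in the tool frame, in mm); z points along the fingers, y is the line along which they close (so a half turn about z gives the same grasp; the last joint's range is limited). The gripper opens to 91 mm and grips with 3 to 60 N. Pads are 32 mm wide; open, the fingers measure 118 mm over their backs; the gripper's body (76 mm by 178 mm) begins 60 mm behind the grasp point.
Start: joints at [-73.167, 18.312, 89.639, -0, 72.044, -1.146], TCP at [177.491, -546.936, 227.976] pointing down, gripper open.
Joint ranges: [-177.97, 177.97], [-48.28, 115.42], [12.27, 149.76], [-77.06, 257.06], [2.81, 150.46], [-146.56, 146.56]. Speed limits (degrees/s): [147.25, 147.25, 180, 180, 180, 180].

INTERFACE

Orientations are given as [roll, pitch, yaw] about the fixed x, y, z axes, in that order (R = Rz(yaw) Ry(pitch) Rx(roll)).
In Python, from workcell import sensors, viewer, env gives the robot as it stands. The module is installed in compiled form; this text tells all that it offers.
- The arm moves only by the tool step_arm, never from a script. Its argument "plan" is one flat list of numbers, 6 for each row, row after row: the shift along the tool's x, y, z in cm, then the turn, a rotation vector about the tool's x, y, z in rad. In form: [x, y, z, wx, wy, wz, x, y, z, wx, wy, wz, ...]. A call has 1 to 5 rows; each row shifts and turns the commanded pose from where the row before left it, along the tool's axes as they then stand; what a row does not reach is not made up. A row lasts 1/12 s, in which the tool goes at most 41.7 mm and 7.16 degrees, less where a joint would pass 70% of its speed; a pose out of reach is approached as far as the arm can. A call is refused whole if a number of a shift passes 4.17 or a number of a turn 0.125, either way. A call with a gripper value outside its range is refused whole. "hand" is the finger opening in cm, from 0 to 9.12, set as the call begins (left out, the last holds). The fingers move at their own pace and stop on an object; "newtons" is the grip in N (left out, the last holds). Time passes only in rows, so rows that do not move let the fingers close. It gives the time, the measured TCP pose, the force, the opening and the grip force at its end, in the units of the state.
- sensors.state(): the state, without advancing time (a new reading comes with each control period).
- viewer.grab_frame(name): name is "scene" or "top" or "wrist"; returns a dict with "img" (420x560x3 uint8, red, green, blue), "fx", "fy", "cx", "cy" (pixels), "position" and "attitude" of the camera in the world. Camera axes: x right, y down, z forward; pixel columns grow to the right and rows downward; lengths in mm; the calibration is good to about 2 mm. A picture is of the moment at which its call begins. There is no depth.
- env.job_done(): hands the job in; it is judged then, once.
Trained networks look in a picture, given as the dict that the camera call returned (one of the last four; its "shot" number tells which), for a name from the list of things; names that differ only in an ending like _2 or _b are one class to them, and where a whole thing is asked for, a point or a joint stands for the part that bears it (a point fixed in the world has none). Each returns a list of dicts, best first, with "score" (0 to 1); they miss things now and then, are a little off and sometimes report something else, mostly with a low value. They report only what shows in the picture. A call takes as long as a camera call.
- viewer.boxes_of(name, picture): "location" ([column, row] in pixels, amid what is visible of it).
- viewer.pinpoint(name, picture): "location" ([column, row] in pixels: a listed point, or the origin of a listed thing).
The state is a dict: "time_s": time; "qpos": joint angles; "qvel": joint speeds; "effort": joint torques, N m; "ee_pos": TCP position; "ee_rot": TCP orientation; "force": force on the tool from outside, world axes, zero at the start; "torque": the same for the moment, N m; "gripper_width": finger opening in mm; "gripper_force": force on a finger pad.
Only numpy, scipy, OpenCV 4.12 (cv2) and the standard library are available. Lean on these libraries where they do the work, as an engineer would, in place of code of your own. Each camera call takes 0.05 s, during which the arm holds its last target. There are 200 camera calls.

## Working session

There is one attempt and no reset: what is moved stays moved. The work goes in short steps, Python scripts to look and compute and a tool call to move; the robot and the scene stay as the last step left them, time stands still between calls to the robot, and variables do not carry over. Pictures are saved under pics/ and viewed, at most 10 in all, crops included, and the job is handed in when it is done.

Besides the shell and the picture viewer there is one more tool, called after "Emit:" as name(argument=value, ...), one argument or row to a line, values as JSON. step_arm: Moves the arm, as the interface text tells. Its arguments: {"type":"object","properties":{"plan":{"type":"array","items":{"type":"number"}},"hand":{"type":"number"},"newtons":{"type":"number"}},"required":["plan"]}

```bash
mkdir -p pics
cat > h.py <<'E'
import numpy as np, cv2
from scipy.spatial.transform import Rotation as R
from workcell import sensors, viewer, env
def cam(p):
    a=np.array(p["attitude"],float)
    M=a if a.shape==(3,3) else (R.from_euler('xyz',a,degrees=True).as_matrix() if a.size==3 else R.from_quat(a).as_matrix())
    return np.array(p["position"],float),M
def ray(p,uv):
    c,M=cam(p); d=M@np.array([(uv[0]-p["cx"])/p["fx"],(uv[1]-p["cy"])/p["fy"],1]); return c,d/np.linalg.norm(d)
def onz(p,uv,z):
    c,d=ray(p,uv); return c+d*(z-c[2])/d[2]
def tri(rs):
    A=np.zeros((3,3));b=np.zeros(3)
    for c,d in rs:
        P=np.eye(3)-np.outer(d,d);A+=P;b+=P@c
    x=np.linalg.solve(A,b); return x,[np.linalg.norm((np.eye(3)-np.outer(d,d))@(x-c)) for c,d in rs]
def proj(p,X):
    c,M=cam(p); q=M.T@(np.array(X)-c); return [p["fx"]*q[0]/q[2]+p["cx"],p["fy"]*q[1]/q[2]+p["cy"]]
def save(p,n): cv2.imwrite('pics/'+n,p["img"][:,:,::-1])
E
python3 - <<'E'
from h import *
np.set_printoptions(precision=1,suppress=True)
P={n:viewer.grab_frame(n) for n in("scene","top")}
s=sensors.state();print(s["time_s"],s["ee_pos"],s["ee_rot"],env.finger_overhang)
for n,p in P.items(): print(n,p["position"],p["attitude"],p["fx"]); save(p,n+'0.png')
for nm in["jig","fence","line","sled","knob","lead_edge","fence_side","vial_blue","rock","toe_bone"]:
    rs=[]
    for n,p in P.items():
        r=viewer.pinpoint(nm,p)
        if r: print(nm,n,np.array(r[0]["location"]),round(r[0]["score"],2),[onz(p,r[0]["location"],z) for z in(0,12,51)]); rs.append(ray(p,r[0]["location"]))
    if len(rs)==2: print('  TRI',*tri(rs))
cv2.imwrite('pics/both.png',cv2.resize(np.vstack([P[n]["img"] for n in P])[:,:,::-1],None,fx=.71,fy=.71))
E
```

```text
0.1 [ 177.4 -546.5  227.2] [-179.9   -0.    18. ] 14.0
scene [203.  396.3 666.9] [-133.    -0.1 -141.7] 427.123265213595
top [ 371.9 -106.6 1092.4] [-167.4    0.3  -85.7] 456.56705302683827
jig scene [286.6 228.7] 0.97 [array([ 583.3, -118.3,    0. ]), array([ 576.4, -109.1,   12. ]), array([554.2, -79. ,  51. ])]
jig top [289.2 228.2] 0.92 [array([ 584.1, -114.5,    0. ]), array([ 581.8, -114.4,   12. ]), array([ 574.2, -114.2,   51. ])]
  TRI [ 582.3 -115.     3.8] [np.float64(1.2076516417893541), np.float64(1.207651641789439)]
fence scene [264.5 207.9] 0.8 [array([ 662.3, -139. ,    0. ]), array([ 654.1, -129.4,   12. ]), array([627.2, -98.1,  51. ])]
fence top [293.4 199.4] 0.75 [array([ 657.1, -119.8,    0. ]), array([ 654. , -119.7,   12. ]), array([ 643.8, -119.2,   51. ])]
  TRI [ 649.3 -120.6   22.2] [np.float64(2.233498427946092), np.float64(2.233498427946193)]
line scene [255.4 244.7] 0.76 [array([606.1, -41.4,   0. ]), array([598.9, -33.5,  12. ]), array([575.3,  -7.9,  51. ])]
line top [253.8 219. ] 0.96 [array([600.5, -26.5,   0. ]), array([598. , -27.4,  12. ]), array(
[... 1640 characters left out ...]
7280852705)]
rock scene [267.8 208.9] 0.64 [array([ 654.4, -141.1,    0. ]), array([ 646.2, -131.5,   12. ]), array([ 619.8, -100. ,   51. ])]
rock top [377.5 247.2] 0.67 [array([ 553.5, -330. ,    0. ]), array([ 551.5, -327.5,   12. ]), array([ 545. , -319.6,   51. ])]
  TRI [ 645.7 -285.7  -98.9] [np.float64(99.5587277049389), np.float64(99.55872770493899)]
toe_bone scene [189.6 263. ] 0.65 [array([677.4,  77.3,   0. ]), array([668.9,  83. ,  12. ]), array([641.1, 101.7,  51. ])]
toe_bone top [209.8 186.9] 0.96 [array([673.7,  89.7,   0. ]), array([670.4,  87.6,  12. ]), array([659.6,  80.6,  51. ])]
  TRI [667.6  85.8  16.3] [np.float64(1.8155028249538006), np.float64(1.8155028249537548)]
```

View pics/top0.png

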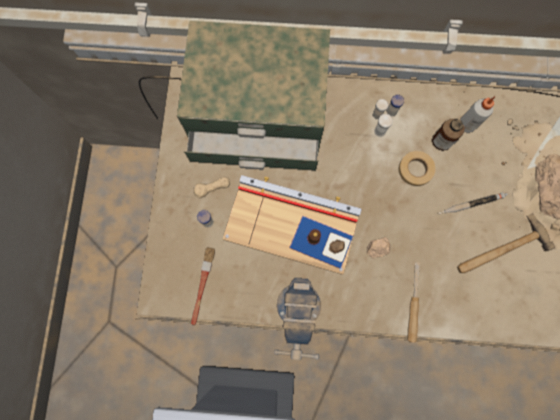

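The top view shows the jig's centre near (292,223), the red strip running from (243,187) to (358,214), the line at (257,218), and the sled at (320,242) with its knob at (314,236). Next I'll get the yaws from colour and plan the approach.

```bash
cat >> h.py <<'E'
def plan(pos,yaw,n,m=None):
    """rows from measured pose to TCP pos / yaw(deg), tool down; n rows, turn over the first m"""
    s=sensors.state(); p0=np.array(s["ee_pos"]); y0=s["ee_rot"][2]; m=m or n
    dy=(yaw-y0+180)%360-180; y=y0; out=[]
    for i in range(n):
        Ry=R.from_euler('xyz',[180,0,y],degrees=True).as_matrix()
        d=Ry.T@((np.array(pos)-p0)/n)/10
        w=-np.radians(dy/m) if i<m else 0
        out.append([*np.round(d,2),0,0,round(w,3)]); y-=np.degrees(w)
    print('now',p0.round(1),round(y0,2),'F',np.round(s["force"],1))
    for r in out: print([float(v) for v in r])
def fit(p,mask,z,ends=False):
    v,u=np.nonzero(mask); X=np.array([onz(p,(a,b),z)[:2] for a,b in zip(u,v)])
    return X
def masks(p):
    h=cv2.cvtColor(p["img"],cv2.COLOR_RGB2HSV); H,S,V=cv2.split(h)
    red=((H<8)|(H>172))&(S>150)&(V>80); blue=(H>100)&(H<130)&(S>120)&(V>50)
    def big(m):
        n,l,st,_=cv2.connectedComponentsWithStats(m.astype(np.uint8)); return l==1+np.argmax(st[1:,4])
    return big(red),big(blue)
E
python3 - <<'E'
from h import *
np.set_printoptions(precision=1,suppress=True)
for n in("top","scene"):
    p=viewer.grab_frame(n); r,b=masks(p)
    for m,z in((r,28),(b,24)):
        X=fit(p,m,z); c,(w,h),a=cv2.minAreaRect(X.astype(np.float32))
        vx=cv2.fitLine(X.astype(np.float32),cv2.DIST_HUBER,0,.01,.01).ravel()
        print(n,len(X),'c',np.array(c),'wh',w,h,'ang',a,'line',np.degrees(np.arctan2(vx[1],vx[0])),vx[2:])
plan([545,-165,228],71,15,10)
E
```

```text
top 342 c [ 639.7 -128.8] wh 292.50103759765625 7.591688632965088 ang 78.0329360961914 line 78.019615 [ 639.  -130.3]
top 999 c [ 552.9 -191.5] wh 125.2642593383789 79.22562408447266 ang 71.90596008300781 line 43.887703 [ 548.7 -176.9]
scene 830 c [ 637.5 -128.4] wh 302.3443298339844 20.105209350585938 ang 78.05921173095703 line 78.33094 [ 640.4 -116.6]
scene 986 c [ 552.1 -188.5] wh 132.19879150390625 86.33038330078125 ang 71.91327667236328 line 47.9978 [ 540.8 -173.1]
now [ 177.5 -546.9  228. ] 17.98 F [-1.  -0.4 -0.4]
[3.12, -1.67, -0.0, 0.0, 0.0, -0.093]
[3.26, -1.37, -0.0, 0.0, 0.0, -0.093]
[3.37, -1.06, -0.0, 0.0, 0.0, -0.093]
[3.45, -0.75, -0.0, 0.0, 0.0, -0.093]
[3.51, -0.43, -0.0, 0.0, 0.0, -0.093]
[3.53, -0.1, -0.0, 0.0, 0.0, -0.093]
[3.53, 0.23, -0.0, 0.0, 0.0, -0.093]
[3.49, 0.55, -0.0, 0.0, 0.0, -0.093]
[3.42, 0.87, -0.0, 0.0, 0.0, -0.093]
[3.33, 1.19, -0.0, 0.0, 0.0, -0.093]
[3.21, 1.49, -0.0, 0.0, 0.0, 0.0]
[3.21, 1.49, -0.0, 0.0, 0.0, 0.0]
[3.21, 1.49, -0.0, 0.0, 0.0, 0.0]
[3.21, 1.49, -0.0, 0.0, 0.0, 0.0]
[3.21, 1.49, -0.0, 0.0, 0.0, 0.0]
```

Emit:
step_arm(
  plan=[3.1,-1.7,0,0,0,-0.093,3.25,-1.35,0,0,0,-0.093,3.35,-1.05,0,0,0,-0.093,3.45,-0.75,0,0,0,-0.093,3.5,-0.4,0,0,0,-0.093],
  hand=9.1,
)

```text
time_s: 1.62
ee_pos: [300.4, -418.7, 228.1]
ee_rot: [180.0, -0.0, 44.8]
force: [1.0, -0.4, -0.5]
gripper_width: 91.4
gripper_force: 0.0
```

Emit:
step_arm(
  plan=[3.5,-0.1,0,0,0,-0.093,3.5,0.2,0,0,0,-0.093,3.5,0.55,0,0,0,-0.093,3.4,0.9,0,0,0,-0.093,3.3,1.2,0,0,0,-0.093],
)

```text
time_s: 2.03
ee_pos: [422.3, -291.6, 228.2]
ee_rot: [180.0, 0.0, 71.5]
force: [0.1, 0.2, 0.5]
gripper_width: 91.1
gripper_force: 0.0
```

Emit:
step_arm(
  plan=[3.2,1.5,0,0,0,0,3.2,1.5,0,0,0,0,3.2,1.5,0,0,0,0,3.2,1.5,0,0,0,0,3.2,1.5,0,0,0,0],
)

```text
time_s: 2.45
ee_pos: [544.7, -164.1, 228.1]
ee_rot: [180.0, 0.0, 71.3]
force: [-0.1, -0.9, -0.3]
gripper_width: 91.0
gripper_force: 0.0
```

Run:
```python
from h import *
np.set_printoptions(precision=1,suppress=True)
s=sensors.state();print(s["time_s"],np.array(s["ee_pos"]),np.array(s["ee_rot"]))
p=viewer.grab_frame("wrist"); save(p,'w1.png'); print(p["position"],p["attitude"])
for nm in["jig","line","sled","knob","lead_edge","fence_side","fence"]:
    r=viewer.pinpoint(nm,p)
    if r: print(nm,np.array(r[0]["location"]),round(r[0]["score"],2),[onz(p,r[0]["location"],z) for z in(0,12,51)])
```

```text
2.45 [ 544.7 -164.1  228.1] [180.    0.   71.3]
[568.6 -91.3 384.3] [164.2  -0.  -18.7]
jig [295.  131.5] 0.7 [array([ 579. , -117.1,    0. ]), array([ 578.7, -116.3,   12. ]), array([ 577.6, -113.6,   51. ])]
line [284.2  53.6] 0.69 [array([594. , -31.4,   0. ]), array([593.2, -33.3,  12. ]), array([590.6, -39.4,  51. ])]
sled [293.1 198.8] 0.95 [array([ 550.7, -196.2,    0. ]), array([ 551.3, -192.9,   12. ]), array([ 553.1, -182.3,   51. ])]
knob [296.5 190. ] 0.97 [array([ 558.4, -186.6,    0. ]), array([ 558.7, -183.6,   12. ]), array([ 559.7, -173.9,   51. ])]
lead_edge [295.1 144.5] 0.88 [array([ 574.3, -131.8,    0. ]), array([ 574.1, -130.6,   12. ]), array([ 573.5, -126.4,   51. ])]
fence_side [330.5 196.7] 0.57 [array([ 596.7, -208.9,    0. ]), array([ 595.9, -205.2,   12. ]), array([ 593. , -193.3,   51. ])]
fence [357.7 122.3] 0.76 [array([ 653.2, -130.9,    0. ]), array([ 650.6, -129.7,   12. ]), array([ 642. , -125.7,   51. ])]
```

View pics/w1.png

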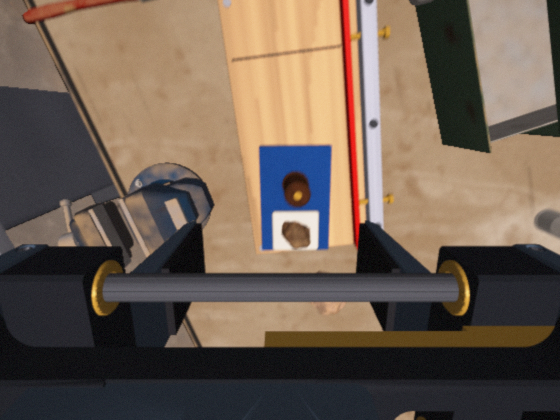

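Emit:
step_arm(
  plan=[-0.5,1.75,0,0,0,-0.01,0,0,3,0,0,0,0,0,3,0,0,0,0,0,3,0,0,0,0,0,3,0,0,0],
  hand=5.5,
  newtons=15,
)

```text
time_s: 3.27
ee_pos: [558.0, -177.2, 107.2]
ee_rot: [179.9, 0.0, 71.7]
force: [-0.3, 0.2, -0.4]
gripper_width: 60.4
gripper_force: 0.0
```

Run:
```python
from h import *
np.set_printoptions(precision=1,suppress=True)
s=sensors.state();print(s["time_s"],np.array(s["ee_pos"]),np.array(s["ee_rot"]),s["gripper_width"])
p=viewer.grab_frame("wrist"); save(p,'w2.png'); print(p["position"],p["attitude"])
for nm in["line","sled","knob","lead_edge","fence_side"]:
    r=viewer.pinpoint(nm,p)
    if r: print(nm,np.array(r[0]["location"]),round(r[0]["score"],2),[onz(p,r[0]["location"],z) for z in(12,51)])
```

```text
3.2667 [ 558.  -177.2  107.2] [179.9   0.   71.7] 60.37354605167262
[ 581.2 -104.1  263.5] [164.2  -0.1 -18.3]
line [268.1  12.4] 0.74 [array([595.1, -35.6,  12. ]), array([592.9, -46.3,  51. ])]
sled [280.4 227.8] 0.85 [array([ 552. , -194.1,   12. ]), array([ 556.5, -180.1,   51. ])]
knob [279.1 217.9] 0.63 [array([ 553.8, -185.2,   12. ]), array([ 558. , -172.6,   51. ])]
lead_edge [282.8 148.2] 0.84 [array([ 575.1, -130.4,   12. ]), array([ 576. , -126.3,   51. ])]
fence_side [329.9 225.3] 0.88 [array([ 593. , -205.3,   12. ]), array([ 591.1, -189.6,   51. ])]
```

View pics/w2.png

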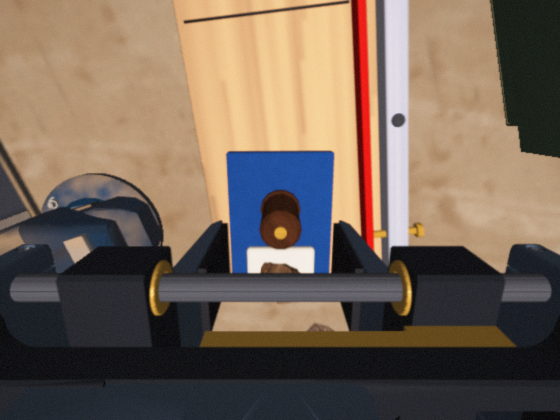

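The gripper is centred on the knob: knob top at column 280, sled edges parallel to the fingers, about 3 mm still to go forward. I'll descend and close.

Emit:
step_arm(
  plan=[0.25,0.05,1.5,0,0,0,0,0,1.5,0,0,0,0,0,1.5,0,0,0,0,0,1.2,0,0,0,0,0,0,0,0,0],
)

```text
time_s: 3.98
ee_pos: [559.7, -173.8, 50.9]
ee_rot: [-180.0, 0.0, 71.8]
force: [1.2, 0.1, -0.1]
gripper_width: 55.1
gripper_force: 0.0
```

Emit:
step_arm(
  plan=[0,0,0,0,0,0,0,0,0,0,0,0,0,0,0,0,0,0,0,0,0,0,0,0,0,0,0,0,0,0],
  hand=1.5,
  newtons=20,
)

```text
time_s: 4.4
ee_pos: [559.8, -173.7, 52.0]
ee_rot: [180.0, 0.0, 71.8]
force: [-1.9, 1.3, 4.5]
gripper_width: 27.6
gripper_force: 20.0
```

Emit:
step_arm(
  plan=[0,0,0,0,0,0,0,0,0,0,0,0,0,0,0,0,0,0],
)

```text
time_s: 4.65
ee_pos: [559.8, -173.7, 52.0]
ee_rot: [180.0, 0.0, 71.8]
force: [-2.4, 1.1, 6.0]
gripper_width: 27.6
gripper_force: 20.0
```

Emit:
step_arm(
  plan=[0,0,-0.12,0,0,0,0,0,0,0,0,-0.035,0,0,0,0,0,-0.035,0,0,0,0,0,-0.035,0,0,0,0,0,0],
)

```text
time_s: 5.07
ee_pos: [559.5, -173.6, 52.0]
ee_rot: [-180.0, -0.0, 77.9]
force: [-1.0, 0.1, 0.6]
gripper_width: 27.2
gripper_force: 20.0
```

```bash
cat > m.py <<'E'
from h import *
np.set_printoptions(precision=2,suppress=True)
def look(save_as=None):
    s=sensors.state();print(s["time_s"],np.array(s["ee_pos"]),np.array(s["ee_rot"]),'F',np.array(s["force"]),'T',np.array(s["torque"]))
    p=viewer.grab_frame("wrist")
    if save_as: save(p,save_as)
    r,b=masks(p); H,W=r.shape
    # strip: robot-side upper edge (leftmost red per row)
    rows=[v for v in range(5,215) if r[v].sum()>2]
    E=np.array([[np.nonzero(r[v])[0].min()-.5,v] for v in rows],float)
    def line(Q,z):
        X=np.array([onz(p,q,z)[:2] for q in Q],np.float32); f=cv2.fitLine(X,cv2.DIST_HUBER,0,.01,.01).ravel()
        return f,np.degrees(np.arctan2(f[1],f[0]))
    rf,ra=line(E,30); ra=ra%180
    # sled: front edge (first blue per column), side edges
    cols=[c for c in range(W) if b[:230,c].sum()>25]
    cols=cols[8:-8]; Fq=np.array([[c,np.nonzero(b[:,c])[0].min()-.5] for c in cols],float)
    ff,fa=line(Fq,24)
    v0=int(np.median(Fq[:,1])); rr=range(v0+10,min(v0+60,215))
    Rq=np.array([[np.nonzero(b[v])[0].max()+.5,v] for v in rr],float); Lq=np.array([[np.nonzero(b[v])[0].min()-.5,v] for v in rr],float)
    sf,sa=line(Rq,24); lf,la=line(Lq,24)
    print('strip ang',ra,'sled front',fa%180+90 if fa%180<90 else fa%180-90,'right side',sa%180,'left',la%180)
    # scribed line: dark pixels on board within columns left of strip
    g=cv2.cvtColor(p["img"],cv2.COLOR_RGB2GRAY).astype(float)
    C=[]
    for c in range(150,int(np.median(E[:,0]))-25):
        col=g[:v0-2,c]
        k=cv2.blur(col.reshape(-1,1),(1,25)).ravel()-col
        k[:2]=0
        if len(k)>5 and k.max()>35:
            i=int(k.argmax()); lo,hi=max(i-3,0),min(i+4,len(k)); w=np.clip(k[lo:hi],0,None); C.append([c,(w*np.arange(lo,hi)).sum()/w.sum()])
    C=np.array(C)
    u=np.array([np.cos(np.radians(ra)),np.sin(np.radians(ra))]); n=np.array([u[1],-u[0]])
    if len(C)>20:
        kf,ka=line(C,12); med=np.array([onz(p,q,12)[:2] for q in C])
        print('line n',len(C),'ang',ka%180,'spread',np.std(med@u-np.polyval(np.polyfit(med@n,med@u,1),med@n)))
        front=ff[2:]; lp=kf[2:]; 
        # intersect at n of front centre
        d=kf[:2]; t=((front-lp)@n)/(d@n); print('front SHORT of line mm:',(lp+t*d-front)@u, 'line px',C[[0,-1]].tolist(),'front row',v0)
    side=sf[2:]; print('gap side->strip edge(z30) :',(rf[2:]-side)@n, 'front c->',(rf[2:]-ff[2:])@n,'sled width',(sf[2:]-lf[2:])@n)
    return p
E
python3 -c "
from m import *
look('w3.png')"
```

```text
5.0667 [ 559.55 -173.65   52.  ] [-179.96   -0.     77.88] F [-0.95  0.12  0.63] T [0.03 0.09 0.  ]
strip ang 78.020035 sled front 77.86125 right side 77.68193 left 77.18544
gap side->strip edge(z30) : 19.187073 front c-> 51.072094 sled width 82.18695
```

View pics/w3.png

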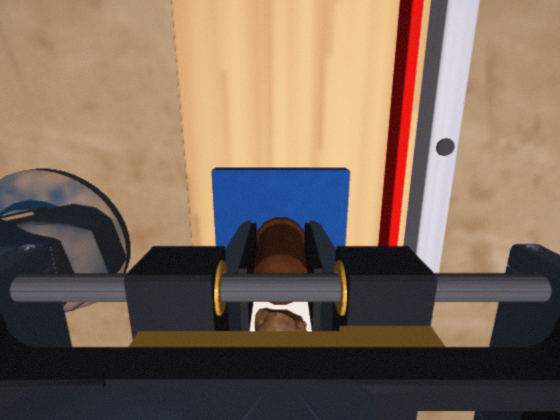

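The sled is gripped and parallel to the strip; the strip's edge is about 19 mm away. Now I'll feel toward it.

Emit:
step_arm(
  plan=[0,0.25,0,0,0,0,0,0.25,0,0,0,0,0,0.25,0,0,0,0,0,0.25,0,0,0,0],
)

```text
time_s: 5.45
ee_pos: [569.6, -175.8, 52.0]
ee_rot: [-180.0, 0.0, 77.8]
force: [-3.0, -0.3, 1.5]
gripper_width: 27.8
gripper_force: 20.0
```

Emit:
step_arm(
  plan=[0,0.1,0,0,0,0,0,0.1,0,0,0,0],
)

```text
time_s: 5.62
ee_pos: [571.6, -176.3, 52.0]
ee_rot: [-180.0, 0.0, 77.8]
force: [-3.6, 0.2, 1.4]
gripper_width: 27.6
gripper_force: 20.0
```

Emit:
step_arm(
  plan=[0,0.1,0,0,0,0,0,0.1,0,0,0,0],
)

```text
time_s: 5.78
ee_pos: [573.6, -176.7, 52.0]
ee_rot: [-180.0, 0.0, 77.8]
force: [-2.5, -0.2, -0.6]
gripper_width: 27.6
gripper_force: 20.0
```

Emit:
step_arm(
  plan=[0,0.05,0,0,0,0,0,0.05,0,0,0,0],
)

```text
time_s: 5.95
ee_pos: [574.6, -176.9, 52.0]
ee_rot: [180.0, 0.0, 77.9]
force: [-2.0, 0.3, -1.2]
gripper_width: 27.2
gripper_force: 20.0
```

Emit:
step_arm(
  plan=[0,0.05,0,0,0,0,0,0.05,0,0,0,0],
)

```text
time_s: 6.12
ee_pos: [575.7, -177.2, 52.0]
ee_rot: [180.0, 0.0, 77.9]
force: [-1.3, 0.3, -1.2]
gripper_width: 27.6
gripper_force: 20.0
```

```bash
python3 -c "
from m import *
look('w4.png')"
```

```text
6.1167 [ 575.69 -177.17   52.01] [179.98   0.    77.85] F [-1.26  0.29 -1.2 ] T [ 0.06  0.24 -0.04]
strip ang 78.06355 sled front 77.828415 right side 77.48804 left 76.77897
gap side->strip edge(z30) : 4.022357 front c-> 44.598637 sled width 82.2516
```

Emit:
step_arm(
  plan=[0,0.05,0,0,0,0,0,0.05,0,0,0,0],
)

```text
time_s: 6.33
ee_pos: [576.7, -177.4, 52.0]
ee_rot: [180.0, 0.0, 77.9]
force: [-1.0, 0.2, -2.7]
gripper_width: 27.3
gripper_force: 20.0
```

Emit:
step_arm(
  plan=[0,0.05,0,0,0,0,0,0.05,0,0,0,0],
)

```text
time_s: 6.5
ee_pos: [577.7, -177.6, 52.0]
ee_rot: [180.0, 0.0, 77.8]
force: [-0.8, 0.5, -3.3]
gripper_width: 27.3
gripper_force: 20.0
```

Emit:
step_arm(
  plan=[0,0.05,0,0,0,0],
)

```text
time_s: 6.58
ee_pos: [578.1, -177.7, 52.0]
ee_rot: [180.0, 0.0, 77.8]
force: [-0.8, 1.0, -3.1]
gripper_width: 27.7
gripper_force: 20.0
```

Emit:
step_arm(
  plan=[0,0.05,0.05,0,0,0,0,0,0,0,0,0],
)

```text
time_s: 6.75
ee_pos: [578.2, -177.7, 52.0]
ee_rot: [-180.0, 0.0, 77.9]
force: [-2.0, 0.5, 2.5]
gripper_width: 27.2
gripper_force: 20.0
```

Emit:
step_arm(
  plan=[0,0.05,0,0,0,0,0,0,0,0,0,0],
)

```text
time_s: 6.92
ee_pos: [578.6, -177.8, 52.0]
ee_rot: [-180.0, 0.0, 77.9]
force: [-3.7, 1.6, 3.5]
gripper_width: 27.1
gripper_force: 20.0
```

Emit:
step_arm(
  plan=[0,0.05,0,0,0,0,0,0,0,0,0,0],
)

```text
time_s: 7.08
ee_pos: [579.1, -177.9, 52.0]
ee_rot: [-180.0, 0.0, 77.9]
force: [-4.8, 0.7, 3.9]
gripper_width: 27.5
gripper_force: 20.0
```

Emit:
step_arm(
  plan=[0,0.05,-0.02,0,0,0,0,0,0,0,0,0],
)

```text
time_s: 7.25
ee_pos: [580.0, -178.1, 52.0]
ee_rot: [180.0, 0.0, 77.9]
force: [-3.4, 0.9, 3.5]
gripper_width: 27.6
gripper_force: 20.0
```

Emit:
step_arm(
  plan=[0,0.05,0,0,0,0,0,0,0,0,0,0],
)

```text
time_s: 7.42
ee_pos: [580.2, -178.1, 52.0]
ee_rot: [-180.0, 0.0, 77.9]
force: [-4.5, 1.5, 4.2]
gripper_width: 27.7
gripper_force: 20.0
```

```bash
python3 -c "
from m import *
look('w5.png')"
```

```text
7.4167 [ 580.18 -178.13   51.98] [-179.96    0.     77.85] F [-4.52  1.49  4.18] T [ 0.16  0.85 -0.07]
strip ang 78.02403 sled front 77.252426 right side 77.57668 left 76.8214
gap side->strip edge(z30) : -0.22567177 front c-> 45.13087 sled width 82.10958
```

View pics/w5.png

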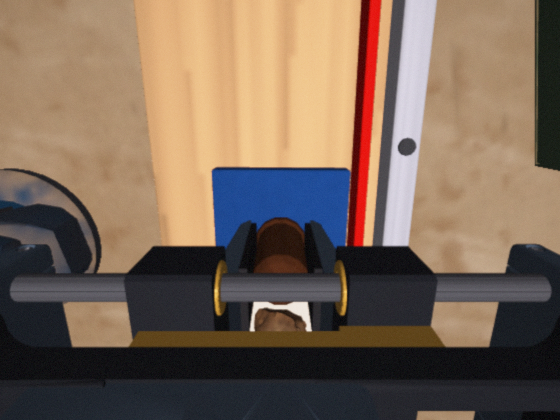

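Emit:
step_arm(
  plan=[0,0.05,-0.02,0,0,0,0,0,0,0,0,0],
)

```text
time_s: 7.63
ee_pos: [581.2, -178.4, 52.0]
ee_rot: [180.0, 0.0, 77.9]
force: [-2.6, 1.0, 1.7]
gripper_width: 27.7
gripper_force: 20.0
```

Emit:
step_arm(
  plan=[0,0.05,0,0,0,0,0,0,0,0,0,0],
)

```text
time_s: 7.8
ee_pos: [581.4, -178.4, 52.0]
ee_rot: [-180.0, 0.0, 77.9]
force: [-3.8, 1.9, 2.4]
gripper_width: 27.5
gripper_force: 20.0
```

Emit:
step_arm(
  plan=[0,0.04,0,0,0,0,0,0,0,0,0,0],
)

```text
time_s: 7.97
ee_pos: [581.9, -178.5, 52.0]
ee_rot: [180.0, 0.0, 77.9]
force: [-3.5, 0.8, 1.6]
gripper_width: 27.3
gripper_force: 20.0
```

Emit:
step_arm(
  plan=[0,0.05,0,0,0,0,0,0,0,0,0,0],
)

```text
time_s: 8.13
ee_pos: [582.4, -178.6, 52.0]
ee_rot: [180.0, 0.0, 77.9]
force: [-3.7, 1.1, 1.5]
gripper_width: 27.5
gripper_force: 20.0
```

Emit:
step_arm(
  plan=[0,0.05,0,0,0,0,0,0,0,0,0,0],
)

```text
time_s: 8.3
ee_pos: [582.4, -178.6, 52.0]
ee_rot: [-179.9, 0.0, 77.9]
force: [-5.2, 1.2, 3.9]
gripper_width: 27.3
gripper_force: 20.0
```

Emit:
step_arm(
  plan=[0,0.04,0,0,0,0,0,0,0,0,0,0],
)

```text
time_s: 8.47
ee_pos: [582.4, -178.7, 52.0]
ee_rot: [-179.9, 0.0, 77.9]
force: [-6.5, 0.4, 3.5]
gripper_width: 27.5
gripper_force: 20.0
```

Emit:
step_arm(
  plan=[0,0.04,0,0,0,0,0,0,0,0,0,0,0,0,0,0,0,0,0,0,0,0,0,0],
)

```text
time_s: 8.8
ee_pos: [582.4, -178.7, 52.0]
ee_rot: [-179.9, 0.0, 77.9]
force: [-6.5, 0.5, 4.3]
gripper_width: 27.6
gripper_force: 20.0
```

```bash
python3 -c "
from m import *
look('w6.png')"
```

```text
8.8 [ 582.44 -178.67   52.  ] [-179.86    0.01   77.86] F [-6.48  0.47  4.27] T [ 0.11  1.05 -0.07]
strip ang 78.913155 sled front 77.86417 right side 77.52374 left 76.987625
gap side->strip edge(z30) : -1.5868464 front c-> 38.69206 sled width 82.72436
```

Firm contact: the tool has stopped and the force is about 6.5 N. Now I'll slide left along the fence.

Emit:
step_arm(
  plan=[0.1,0,0,0,0,0,0.2,0,0,0,0,0,0.3,0,0,0,0,0,0.3,0,0,0,0,0,0.3,0,0,0,0,0],
)

```text
time_s: 9.27
ee_pos: [584.6, -169.3, 52.0]
ee_rot: [-179.9, 0.2, 77.9]
force: [-9.0, -6.3, 4.5]
gripper_width: 27.5
gripper_force: 20.0
```

Emit:
step_arm(
  plan=[0.3,0,0,0,0,0,0.3,0,0,0,0,0,0.3,0,0,0,0,0,0.3,0,0,0,0,0,0.3,0,0,0,0,0],
)

```text
time_s: 9.68
ee_pos: [587.7, -154.6, 52.1]
ee_rot: [-179.9, 0.2, 77.9]
force: [-8.2, -7.1, 3.6]
gripper_width: 27.6
gripper_force: 20.0
```

```bash
python3 -c "
from m import *
p=look('w7.png')
for n in ('line','lead_edge'):
    r=viewer.pinpoint(n,p); print(n,[(q['location'],q['score'],onz(p,q['location'],12)) for q in r[:1]])"
```

```text
9.6833 [ 587.68 -154.57   52.06] [-179.87    0.24   77.94] F [-8.17 -7.13  3.56] T [-1.17  1.29 -0.03]
strip ang 78.81427 sled front 77.32974 right side 77.65092 left 76.91589
line n 176 ang 167.99484 spread 0.009649287538653658
front SHORT of line mm: 74.07484 line px [[150.0, 35.01438911659544], [325.0, 34.68645574120156]] front row 168
gap side->strip edge(z30) : -1.2065706 front c-> 45.109123 sled width 82.7312
line [([252.6, 34.7], 0.86, array([596.62, -34.39,  12.  ]))]
lead_edge [([277.9, 164.6], 0.9, array([ 594.99, -109.77,   12.  ]))]
```

View pics/w7.png

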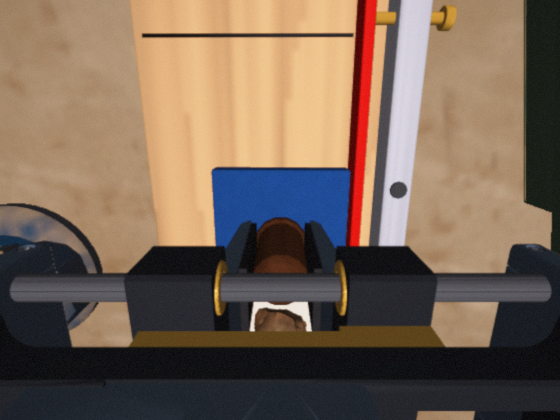

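Line at row 35 (perpendicular to the strip), sled front at row 168: about 75 mm to go. Press is about 6.5 N, and I'll carry on.

Emit:
step_arm(
  plan=[0.4,0,0,0,0,0,0.4,0,0,0,0,0,0.4,0,0,0,0,0,0.4,0,0,0,0,0,0.4,0,0,0,0,0],
)

```text
time_s: 10.25
ee_pos: [591.8, -135.0, 52.0]
ee_rot: [-179.9, 0.2, 77.9]
force: [-8.4, -7.0, 4.9]
gripper_width: 27.5
gripper_force: 20.0
```

Emit:
step_arm(
  plan=[0.4,0,0,0,0,0,0.4,0,0,0,0,0,0.4,0,0,0,0,0,0.4,0,0,0,0,0,0.3,0,0,0,0,0],
)

```text
time_s: 10.67
ee_pos: [595.8, -116.3, 52.0]
ee_rot: [-179.8, 0.2, 77.9]
force: [-7.3, -6.4, 4.6]
gripper_width: 27.4
gripper_force: 20.0
```

```bash
sed -i 's/ff,fa=line(Fq,24)/ff,fa=line(Fq,12)/; s/print(.front SHORT/print("F.n",np.dot(s["force"][:2],n),"F.u",np.dot(s["force"][:2],u),"tcp.u",np.dot(s["ee_pos"][:2],u),"line.u",lp@u,"front.u",front@u);&/' m.py; python3 -c "
from m import *
p=look('w8.png')
for n in ('line','lead_edge'):
    r=viewer.pinpoint(n,p); print(n,[(q['location'],q['score'],onz(p,q['location'],12)) for q in r[:1]])
c=p['img'][:,270].astype(int); print(c[160:175].tolist())"
```

```text
10.6667 [ 595.75 -116.31   52.03] [-179.85    0.25   77.95] F [-7.29 -6.42  4.61] T [-1.21  1.33 -0.03]
strip ang 78.83857 sled front 77.290436 right side 77.612885 left 76.8912
line n 176 ang 168.00516 spread 0.01675246406154425
F.n -5.905041927021496 F.u -7.709120403647699 tcp.u 1.21204067842039 line.u 81.918045 front.u 44.213776
front SHORT of line mm: 37.26353 line px [[150.0, 106.89188356691822], [325.0, 106.74529982188798]] front row 168
gap side->strip edge(z30) : -1.8023386 front c-> 34.489464 sled width 82.8428
line [([254.1, 106.9], 0.74, array([596.46, -34.37,  12.  ]))]
lead_edge [([279.5, 166.1], 0.66, array([603.87, -72.62,  12.  ]))]
[[239, 197, 143], [240, 197, 143], [240, 199, 140], [240, 198, 142], [240, 199, 143], [239, 197, 142], [234, 187, 136], [141, 109, 91], [39, 44, 72], [20, 42, 82], [27, 63, 126], [29, 72, 142], [31, 76, 149], [26, 75, 150], [25, 72, 151]]
```

Emit:
step_arm(
  plan=[0.3,0,0,0,0,0,0.3,0,0,0,0,0,0.3,0,0,0,0,0,0.3,0,0,0,0,0,0.3,0,0,0,0,0],
)

```text
time_s: 11.23
ee_pos: [598.8, -101.8, 52.0]
ee_rot: [-179.8, 0.3, 77.9]
force: [-8.3, -7.1, 4.7]
gripper_width: 27.6
gripper_force: 20.0
```

Emit:
step_arm(
  plan=[0.2,0,0,0,0,0,0.2,0,0,0,0,0,0.2,0,0,0,0,0,0.2,0,0,0,0,0],
)

```text
time_s: 11.57
ee_pos: [600.5, -94.1, 52.0]
ee_rot: [-179.8, 0.3, 77.9]
force: [-8.3, -7.1, 5.2]
gripper_width: 27.6
gripper_force: 20.0
```

```bash
cat > e.py <<'E'
from h import *
np.set_printoptions(precision=2,suppress=True)
def edge(p):
    g=p["img"].astype(float); A=np.radians(78.0); u=np.array([np.cos(A),np.sin(A)]); n=np.array([u[1],-u[0]])
    s=sensors.state(); f=np.array(s["force"]); print('t',s["time_s"],'F.n',f[:2]@n,'F.u',f[:2]@u,'Fz',f[2],'tcp.u',np.dot(s["ee_pos"][:2],u),'rot',np.array(s["ee_rot"]))
    L=[];F=[]
    for c in range(222,342,3):
        red=g[90:185,c-1:c+2,0].mean(1)
        i=90+int(np.nonzero(red<125)[0][0]) if (red<125).any() else None
        dark=np.nonzero(red[:]<60)[0]
        # front edge: start of last long run below 140 reaching the end
        k=len(red)-1
        while k>0 and red[k]<125: k-=1
        F.append([c,90+k+(red[k]-125)/(red[k]-red[k+1])])
        r=red[:max(k-3,1)]; d=np.clip(np.median(r)-r-30,0,None)
        if d.sum()>20: L.append([c,90+(d*np.arange(len(d))).sum()/d.sum()])
    F=np.array(F); fX=np.array([onz(p,q,12)[:2] for q in F]); ff=cv2.fitLine(fX.astype(np.float32),cv2.DIST_HUBER,0,.01,.01).ravel()
    print('front rows',F[[0,20,-1],1],'ang',np.degrees(np.arctan2(ff[1],ff[0]))%180-90,'front.u',np.median(fX@u))
    if len(L)>10:
        L=np.array(L); lX=np.array([onz(p,q,12)[:2] for q in L]); print('line rows',L[[0,len(L)//2,-1],1],'line.u',np.median(lX@u),'SHORT',np.median(lX@u)-np.median(fX@u))
E
python3 -c "
from e import *
p=viewer.grab_frame('wrist'); save(p,'w9.png'); edge(p)
for n in ('line','lead_edge'):
    r=viewer.pinpoint(n,p); print(n,[(q['location'],q['score'],onz(p,q['location'],12)) for q in r[:1]])"
```

```text
t 11.6167 F.n -6.369775836041271 F.u -8.369734416904215 Fz 4.818464135952595 tcp.u 33.264261575808845 rot [-179.84    0.23   77.94]
front rows [166.67 166.99 167.3 ] ang 77.56464 front.u 76.596385527079
line rows [145.24 145.16 145.02] line.u 90.38936374235736 SHORT 13.792978215278367
line [([255.7, 146.1], 0.65, array([596.74, -35.02,  12.  ]))]
lead_edge [([282.8, 166.8], 0.9, array([610.53, -51.24,  12.  ]))]
```

View pics/w9.png

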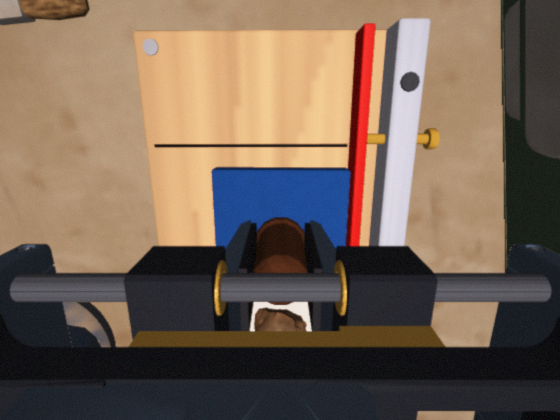

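The line is at row 145 and the front edge at 167: 13.8 mm short. Now a slow approach.

Emit:
step_arm(
  plan=[0.15,0,0,0,0,0,0.15,0,0,0,0,0,0.15,0,0,0,0,0,0.15,0,0,0,0,0,0.15,0,0,0,0,0],
)

```text
time_s: 12.13
ee_pos: [602.0, -86.8, 52.0]
ee_rot: [-179.8, 0.3, 77.9]
force: [-8.7, -8.1, 5.3]
gripper_width: 27.5
gripper_force: 20.0
```

```bash
python3 -c "
from e import *
p=viewer.grab_frame('wrist'); save(p,'w10.png'); edge(p)"
```

```text
t 12.1833 F.n -6.719883440098205 F.u -8.110321607366785 Fz 5.080455421667925 tcp.u 40.59738884523828 rot [-179.83    0.24   77.94]
front rows [166.66 167.   167.3 ] ang 77.58118 front.u 84.05635783889382
line rows [157.37 157.38 157.06] line.u 90.25329474717896 SHORT 6.196936908285139
```

Emit:
step_arm(
  plan=[0.1,0,0,0,0,0,0.1,0,0,0,0,0,0.1,0,0,0,0,0,0.05,0,0,0,0,0,0,0,0,0,0,0],
)

```text
time_s: 12.6
ee_pos: [602.8, -83.2, 52.0]
ee_rot: [-179.8, 0.2, 77.9]
force: [-8.4, -7.6, 4.2]
gripper_width: 27.6
gripper_force: 20.0
```

```bash
python3 -c "
from e import *
p=viewer.grab_frame('wrist'); save(p,'w11.png'); edge(p); print(p['img'][150:175,260,0].tolist())"
```

```text
t 12.65 F.n -6.500104779543412 F.u -9.255203099152165 Fz 5.024471434729297 tcp.u 43.91165359227416 rot [-179.83    0.24   77.93]
front rows [166.65 167.   167.28] ang 77.56625 front.u 87.67112402314451
line rows [161.94 162.57 162.42] line.u 90.62766119682492 SHORT 2.9565371736804025
[239, 239, 239, 239, 239, 238, 238, 240, 239, 239, 237, 207, 109, 33, 72, 215, 234, 143, 40, 20, 26, 31, 34, 31, 33]
```

Emit:
step_arm(
  plan=[0.1,0,0,0,0,0,0.1,0,0,0,0,0,0.05,0,0,0,0,0,0,0,0,0,0,0,0,0,0,0,0,0],
)

```text
time_s: 13.07
ee_pos: [603.3, -80.8, 52.0]
ee_rot: [-179.8, 0.2, 77.9]
force: [-8.2, -7.1, 4.3]
gripper_width: 27.3
gripper_force: 20.0
```

```bash
python3 -c "
from e import *
p=viewer.grab_frame('wrist'); save(p,'w12.png'); edge(p); print([p['img'][158:173,c,0].tolist() for c in (190,206,230,260,330)])
cv2.imwrite('pics/c12.png',cv2.resize(p['img'][130:200,140:380,::-1],None,fx=3,fy=3,interpolation=cv2.INTER_NEAREST))"
```

```text
t 13.1167 F.n -7.511463855853158 F.u -7.779335978690106 Fz 5.606380274726594 tcp.u 46.4297369944256 rot [-179.83    0.24   77.93]
front rows [165.35 165.37 165.53] ang 77.84549 front.u 91.20556066031159
[[232, 233, 232, 231, 232, 233, 230, 196, 101, 26, 67, 204, 231, 232, 231], [237, 237, 238, 237, 238, 237, 236, 207, 110, 35, 93, 219, 236, 238, 239], [220, 223, 222, 224, 224, 224, 216, 151, 67, 23, 14, 16, 24, 33, 31], [238, 238, 239, 238, 237, 237, 234, 172, 77, 23, 17, 15, 27, 25, 30], [238, 238, 238, 239, 237, 238, 234, 176, 80, 30, 18, 17, 24, 34, 32]]
```

View pics/c12.png

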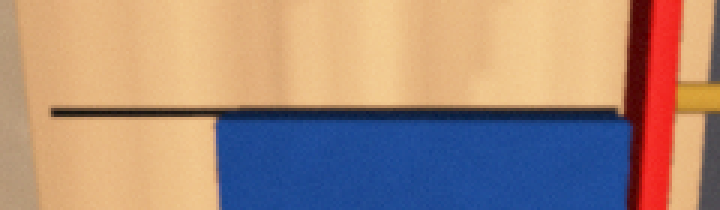

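In the crop the sled's front edge (row 167) sits on the line's middle (row 167 where the line shows at left). I'll hold, relieve the load and release.

Emit:
step_arm(
  plan=[0,0,0,0,0,0,0,0,0,0,0,0,0,0,0,0,0,0,-0.06,-0.04,-0.02,0,0,0,0,0,0,0,0,0],
)

```text
time_s: 13.53
ee_pos: [603.3, -80.8, 52.0]
ee_rot: [-179.9, 0.2, 77.9]
force: [-7.6, -5.8, 3.2]
gripper_width: 27.7
gripper_force: 20.0
```

Emit:
step_arm(
  plan=[-0.06,-0.04,-0.01,0,0,0,0,0,0,0,0,0],
)

```text
time_s: 13.7
ee_pos: [603.2, -80.8, 52.0]
ee_rot: [-179.9, 0.1, 77.9]
force: [-5.2, -2.9, 1.6]
gripper_width: 27.4
gripper_force: 20.0
```

```bash
python3 -c "
from e import *
p=viewer.grab_frame('wrist'); edge(p); print([p['img'][158:173,c,0].tolist() for c in (190,206,230,330)])"
```

```text
t 13.75 F.n -5.556047662023552 F.u -4.2918587899985745 Fz 0.7323526067320352 tcp.u 46.34284945293283 rot [-179.93    0.13   77.89]
front rows [165.69 165.36 165.53] ang 77.96675 front.u 91.13964103258654
[[233, 233, 233, 231, 232, 232, 231, 198, 98, 32, 69, 206, 230, 232, 232], [237, 238, 238, 237, 237, 238, 235, 206, 107, 34, 72, 217, 237, 238, 238], [221, 220, 225, 220, 224, 222, 220, 186, 91, 26, 14, 16, 26, 28, 33], [237, 238, 237, 239, 238, 239, 235, 177, 78, 30, 15, 19, 28, 30, 31]]
```

Emit:
step_arm(
  plan=[-0.05,-0.04,0,0,0,0,0,0,0,0,0,0],
)

```text
time_s: 13.92
ee_pos: [603.2, -80.9, 52.0]
ee_rot: [-180.0, 0.1, 77.9]
force: [-5.5, -2.6, -0.3]
gripper_width: 27.7
gripper_force: 20.0
```

Emit:
step_arm(
  plan=[0,0,0,0,0,0,0,0,0,0,0,0,0,0,0,0,0,0,0,0,0,0,0,0,0,0,0,0,0,0],
  hand=5.5,
)

```text
time_s: 14.33
ee_pos: [604.3, -79.9, 52.5]
ee_rot: [179.9, -0.0, 77.9]
force: [0.3, 0.5, -1.3]
gripper_width: 54.5
gripper_force: 0.0
```

```bash
python3 -c "
from e import *
p=viewer.grab_frame('wrist'); edge(p); print([p['img'][155:173,c,0].tolist() for c in (190,206,230,330)],sensors.state()['gripper_width'])"
```

```text
t 14.3833 F.n 0.996447845592152 F.u -0.3616190259916786 Fz 0.5693823130367708 tcp.u 47.421939760228554 rot [179.93  -0.01  77.86]
front rows [167.43 167.19 167.33] ang 77.917816 front.u 91.08621973844119
[[237, 237, 237, 238, 237, 237, 237, 238, 237, 239, 237, 233, 173, 74, 29, 91, 215, 236], [241, 240, 240, 241, 240, 240, 241, 240, 240, 241, 240, 237, 177, 78, 33, 97, 224, 240], [226, 226, 225, 226, 228, 227, 225, 225, 227, 227, 227, 222, 160, 70, 28, 19, 22, 32], [242, 241, 242, 242, 241, 242, 241, 242, 242, 242, 242, 239, 161, 60, 21, 20, 16, 30]] 54.779434452024596
```

Released, and the edge is still on the line. I'll retreat straight up and check.

Emit:
step_arm(
  plan=[0,0,-1.5,0,0,0,0,0,-2.5,0,0,0,0,0,-3,0,0,0,0,0,-3,0,0,0,0,0,-3,0,0,0],
)

```text
time_s: 14.8
ee_pos: [603.5, -79.9, 183.7]
ee_rot: [180.0, -0.0, 77.9]
force: [0.1, 0.0, 0.5]
gripper_width: 55.1
gripper_force: 0.0
```

Emit:
step_arm(
  plan=[0,0,0,0,0,0,0,0,0,0,0,0,0,0,0,0,0,0],
)

```text
time_s: 15.05
ee_pos: [603.1, -79.9, 181.8]
ee_rot: [-180.0, 0.0, 77.9]
force: [-0.5, -0.3, -0.2]
gripper_width: 54.7
gripper_force: 0.0
```

```bash
python3 -c "
from e import *
p=viewer.grab_frame('wrist'); save(p,'w13.png')
for n in ('line','lead_edge'):
    r=viewer.pinpoint(n,p); print(n,[(q['location'],q['score'],onz(p,q['location'],12)) for q in r[:1]])
cv2.imwrite('pics/c13.png',cv2.resize(p['img'][90:290,160:400,::-1],None,fx=3,fy=3,interpolation=cv2.INTER_CUBIC))"
```

```text
line [([263.1, 144.8], 0.64, array([594.71, -31.62,  12.  ]))]
lead_edge [([283.1, 146.1], 0.65, array([614.63, -37.28,  12.  ]))]
```

View pics/c13.png

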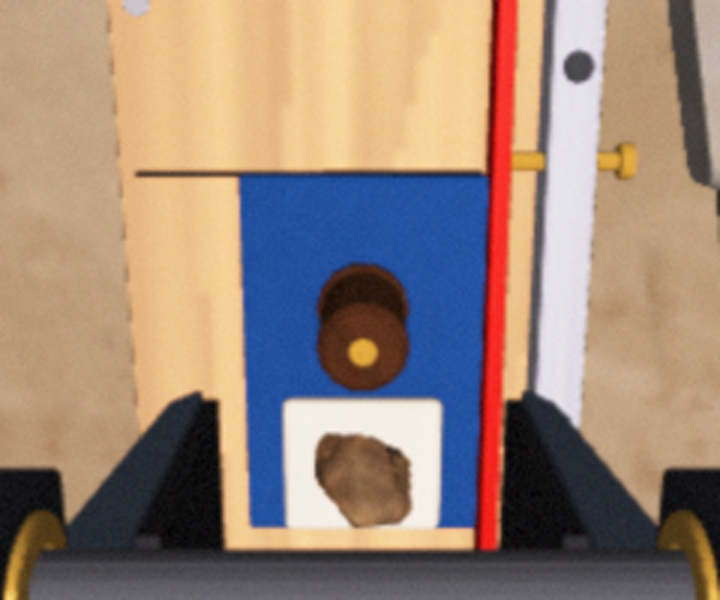

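The crop shows the sled's front edge on the line (crop row about 175) and its whole side on the red strip, so I'm handing in.

```bash
python3 -c "
from h import *
print(env.job_done())"
```

```text
the job is handed in; nothing more can be done
None
```

The job is handed in with no verdict shown: the last picture shows the sled released, its whole side on the red strip and its leading edge on the scribed line, and it was slid there at about 6–7.5 N fence force (limit 15 N).

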